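# Wedge the rocking fossil tray steady

### The job

The fossil tray rocks because its end foot does not reach the bench. Push the wooden wedge along the bench, thin edge first, under that foot until the tray is steady and still level; then press down firmly with the fingertips on the tray's bare end board above the foot to prove that it no longer rocks, and finish while holding that press. Only push and press: lift nothing, do not shove the tray out of its place, leave the fossil untouched and the other things on the bench where they are.

Things in the scene. Friction and masses are not known exactly. Their poses are not given: they have to be found in the camera images.
- tray: Loose wooden tray with a fossil fixed in it, 220 mm (its x) by 140 mm (its y), about 2.3 kg in all, give or take a fifth. Origin on the bench under its middle, z up, +x to its bare end. It stands level on two 24 mm high cross runners, at x = -98 and -8 mm. Its floor board is 24 to 36 mm above the bench; side rims, top at 62 mm, run from x = -110 to +55 mm. Over about 10 N sideways slides it
- pad: The tray's bare plywood end board (tray x = 55 to 110 mm, 140 mm wide, 12 mm thick), where to press; origin at its centre, 6 mm under its top. Without the wedge 2 to 5 N down here rocks the tray about its middle runner until the end foot meets the bench, 7 to 15 mm lower; let go, it tips back level
- press_spot (a point): Centre of the bare end board's top face, 82.5 mm from the tray's origin along its +x, 36 mm above the bench when level. A firm press is 8 to 20 N straight down here
- foot_edge (a point): Point on the bench straight below the outer edge of the end foot, 107 mm from the tray's origin along its +x. The foot is a dark bar 110 mm wide (tray y), 18 mm deep (tray x = 89 to 107 mm), 8 mm thick, held on two screws below the end board; its underside is 7 to 15 mm above the bench, different every time and not given, and stays so under load
- wedge: Loose wood wedge, 130 mm long (its x), 56 mm wide, 0.16 kg. Origin at the centre of its underside, z up. Thin edge (3 mm) at its -x end; the top rises evenly to 26 mm at x = +45 mm, then is flat to the upright heel face at x = +65 mm. At the start it lies flat outside the tray's bare end, thin edge 25 to 65 mm from the foot and pointing roughly at it
- wedge_heel (a point): Centre of the wedge's heel face, 13 mm above the bench, where to push towards the wedge's -x. The wedge slides on the bench with 1 to 2 N; once it meets the foot the push rises sharply. A push of 5 to 9 N seats it; harder pushes jack the tray up or shove it
- wedge_tip (a point): Middle of the wedge's thin edge, on the bench
- fossil: Fossil tooth block fixed in the tray, about 110 x 90 mm, top 80 mm above the bench; not to be touched. Origin on the tray's floor under its centre
- brush: hand brush lying flat, about 200 mm long, origin at the middle of its underside, handle to its -x
- tooth: lump of fossil tooth, 60 x 50 x 48 mm, origin under its centre
- block: plain flat rectangular wood block, 100 x 45 x 22 mm, not tapered, not needed; origin under its centre
- jar: white jar, 48 mm across, 55 mm tall, origin under its centre
- scraper: hand scraper like a screwdriver, lying flat, about 200 mm long, origin at its middle, handle to its -x
- vial: small amber vial, 28 mm across, 45 mm tall, origin under its centre
Not all that is in view belongs to the job. Leave any purple or turquoise look-alike of the wedge alone.

How it is judged:
By the outcome, as a careful person would: the job done as asked, in the order asked, and still so for the second after the job is handed in, while the arm keeps its last pose, push and grip.
It also fails if it takes over 45 s, if anything falls off the work surface, if the arm or the gripper's body presses on something with over 40 N, if the wrist force passes 120 N, or if a joint passes its speed limit or range.

### The arm

A 7-joint arm with a two-finger parallel gripper is mounted at the origin on the work surface. World frame = base frame: x ahead of the robot, y to its left, z up, the work surface at z = 0. Lengths are in m, angles in degrees, forces in N, time in s.
With the tool pointing down it reaches from about 0.4 to 0.85 m from the base axis. Payload 4.4 kg.
Tool frame: the origin (TCP) lies on the centre line of the jaws, within the pads' length; the fingertips stand 14 mm ahead of it and the grasp point (between the pads) lies 5 mm behind it (tip_reach is the distance from the TCP to the fingertips, in m); z points along the fingers, y is the line along which they close (so a half turn about z gives the same grasp; the last joint's range is limited). The gripper opens to 94 mm and grips with 3 to 60 N. Pads are 16 mm wide; open, the fingers measure 119 mm over their backs; the gripper's body (75 mm by 177 mm) begins 78 mm behind the grasp point.
Start: joints at [-79.916, 36.005, 2.206, 86.941, -1.547, 57.084, -1.146], TCP at [0.156, 0.631, 0.219] pointing down, gripper open.
Joint ranges: [-175.42, 175.42], [-21.48, 121.26], [-71.46, 75.88], [10.55, 141.38], [-63.04, 243.04], [13.31, 113.54], [-168.57, 168.57]. Speed limits (degrees/s): [147.25, 147.25, 180, 180, 180, 180, 180].

### API

Orientations are given as [roll, pitch, yaw] about the fixed x, y, z axes, in that order (R = Rz(yaw) Ry(pitch) Rx(roll)).
In Python, from rig import * gives the robot as it stands. Calls block until the motion is done:
- move_pose(position, orientation): joint-space move of the TCP to a pose.
- move_linear(position, ori=None, vel=0.15, contact_N=None): straight line of the TCP; ori=None keeps the orientation; vel is the mean speed in m/s. With contact_N (N) it stops when the force on the tool has changed by that much, and returns True; else False.
- goto_joints(angles): joint-space move.
- let_go() and close_gripper(force=None): open the fingers fully, or close them until they stop; force is the grip in N (None keeps the last).
- hold(seconds).
- inverse_kinematics(position, orientation): joint angles nearest the present ones, or None.
- capture(name): name is "scene" or "top" or "wrist"; returns the picture (480x640x3 uint8, red, green, blue); there is no depth.
- calibration(name): a dict with "fx", "fy", "cx", "cy" (pixels), "T" (4x4, takes a point from camera to world coordinates). Camera axes: x right, y down, z forward; pixel columns grow to the right and rows downward; lengths in m; the calibration is good to about 2 mm. A picture is of the moment at which its call begins: read the wrist's pose just before it. calibration takes no time and is no camera call; for the wrist camera it gives the pose at the moment of the call.
A pose or a line that the arm cannot do raises IKError and nothing moves.
- finish_job(): hands the job in; it is judged then, once.
Readings, each from a call of its own:
- read_clock(): time.
- read_joint_pos(): joint angles.
- read_dq(): joint speeds.
- read_effort(): joint torques, N m.
- read_ee_pos(): TCP position.
- read_tool_rot(): TCP orientation.
- read_force(): force on the tool from outside, world axes, zero at the start.
- read_ft_torque(): the same for the moment, N m.
- read_opening(): finger opening in m.
- read_finger_force(): force on a finger pad.
Only numpy, scipy, OpenCV 4.12 (cv2) and the standard library are available. Lean on these libraries where they do the work, as an engineer would, in place of code of your own. Each camera call takes 0.05 s, during which the arm holds its last target. There are 200 camera calls.

## Working session

There is one attempt and no reset: what is moved stays moved. The work goes in short steps, each a Python script; the robot and the scene stay as the last script left them, time stands still between calls to the robot, and variables do not carry over. Pictures are saved under pics/ and viewed, at most 10 in all, crops included, and the job is handed in when it is done.

```bash
mkdir -p pics; python3 - <<'E'
from rig import *
import cv2
for n in ("top","scene"):
    im=capture(n); cv2.imwrite(f"pics/{n}0.png",im[:,:,::-1]); c=calibration(n); print(n,c)
print(read_clock())
E
```

```text
top {'fx': 479.33715686888183, 'fy': 479.33715686888183, 'cx': 323.3812735643051, 'cy': 236.77047500456908, 'T': array([[ 0.01854991, -0.984747  ,  0.17300071,  0.4009969 ],
       [-0.99970649, -0.01557107,  0.01856007, -0.02645163],
       [-0.01558317, -0.17329422, -0.98474681,  0.90562842],
       [ 0.        ,  0.        ,  0.        ,  1.        ]])}
scene {'fx': 457.49174834121516, 'fy': 457.49174834121516, 'cx': 316.15833139555684, 'cy': 238.83307724416957, 'T': array([[ 0.66141023,  0.42345315, -0.61905084,  1.04549796],
       [ 0.74981143, -0.35365168,  0.55920776, -0.50090646],
       [ 0.01786992, -0.83403712, -0.55141885,  0.5203416 ],
       [ 0.        ,  0.        ,  0.        ,  1.        ]])}
0.1
```

View pics/top0.png

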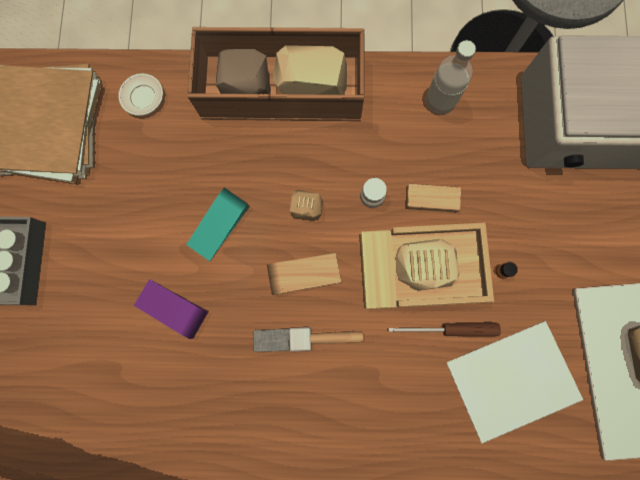

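View pics/scene0.png

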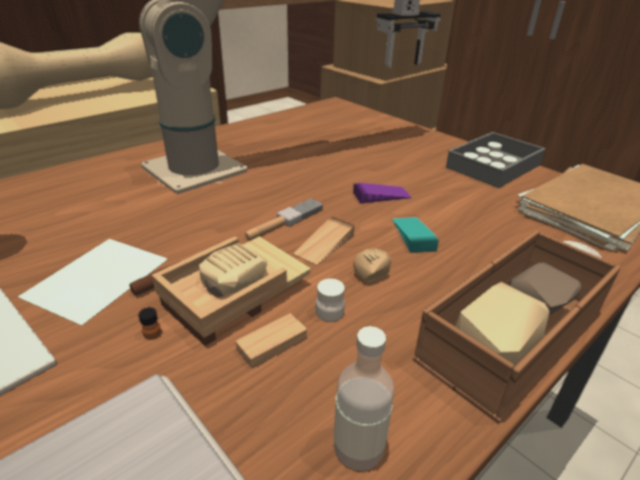

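Top view: the candidates for the wedge are the tapered wood piece (305,273), the flat block (433,197), and the teal (218,224) and purple (171,309) look-alikes. I choose (305,273): wooden, lying outside the tray's bare end (378,268). I'll check it in a close crop with contours.

```bash
cat > h.py <<'E'
import numpy as np,cv2
def ray(c,u,v,z):
    T=c["T"]; d=T[:3,:3]@np.array([(u-c["cx"])/c["fx"],(v-c["cy"])/c["fy"],1]); o=T[:3,3]
    return o+d*(z-o[2])/d[2]
def proj(c,P):
    T=c["T"]; p=T[:3,:3].T@(np.array(P)-T[:3,3]); return np.array([c["fx"]*p[0]/p[2]+c["cx"],c["fy"]*p[1]/p[2]+c["cy"]])
E
python3 - <<'E'
from rig import calibration
from h import *
im=cv2.imread("pics/top0.png"); c=calibration("top")
hsv=cv2.cvtColor(im,cv2.COLOR_BGR2HSV)
for u,v in [(305,273),(285,275),(330,270),(378,268),(300,240),(350,300),(345,262)]: print((u,v),hsv[v,u])
m=(hsv[:,:,2]>160).astype(np.uint8)*255
m[:, :250]=0
n,l,s,ce=cv2.connectedComponentsWithStats(m)
for i in range(1,n):
    if s[i,4]>300: print(s[i],ce[i])
x0,y0,k=255,205,3
cr=cv2.resize(im[y0:y0+125,x0:x0+260],None,fx=k,fy=k,interpolation=cv2.INTER_CUBIC)
mc=cv2.resize(m[y0:y0+125,x0:x0+260],None,fx=k,fy=k,interpolation=cv2.INTER_NEAREST)
cv2.imwrite("pics/crop.png",cv2.resize(np.vstack([cr[:,:600],cv2.cvtColor(mc,cv2.COLOR_GRAY2BGR)[:,:600]])[:, :600],None,fx=.8,fy=.8) if 0 else cr)
E
```

```text
(305, 273) [ 15 122 190]
(285, 275) [ 15 123 191]
(330, 270) [ 17 113 194]
(378, 268) [ 23 101 195]
(300, 240) [ 12 147 158]
(350, 300) [ 13 147 146]
(345, 262) [ 13 145 144]
[250   0  21  30 611] [259.68903437  14.3289689 ]
[ 271    0  141   52 5130] [350.0539961  19.4411306]
[ 412    0   70   52 2750] [440.18072727  21.992     ]
[483   0  37  12 327] [498.33333333   4.78287462]
[ 547    0   93  143 9755] [600.74587391  76.88508457]
[ 277   46   67   39 2193] [309.85316917  64.28089375]
[363 178  24  22 416] [374.62740385 188.33894231]
[ 408  184   53   26 1179] [434.15606446 196.2408821 ]
[290 192  28  23 455] [303.13626374 202.52967033]
[ 315  222  203   87 8873] [424.68387242 265.00856531]
[ 274  253   77   40 1944] [307.11779835 272.27520576]
[ 576  283   64  177 7679] [611.66610236 365.07006121]
[ 447  321  136  122 9602] [513.98458654 381.40512393]
[290 328  73  23 806] [317.01116625 338.10669975]
```

View pics/crop.png

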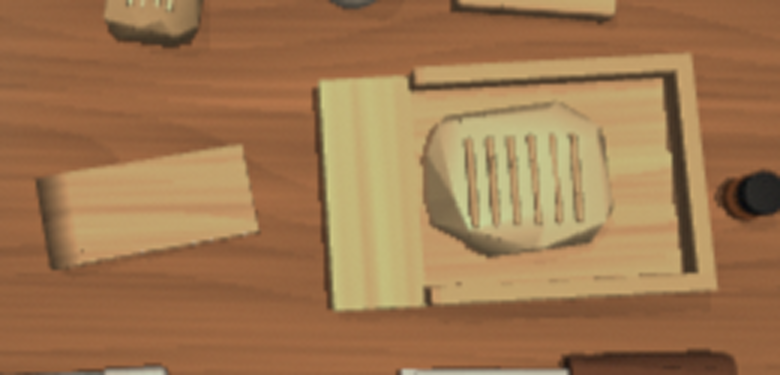

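The crop confirms it: the wood wedge has its thin edge on the right (crop 243,145 to 259,232) pointing at the tray, and its shaded heel on the left (38,180 to 57,268). The bare board's outer edge runs from (318,82) to (333,310).

```bash
python3 - <<'E'
from rig import calibration
from h import *
im=cv2.imread("pics/top0.png"); c=calibration("top")
hsv=cv2.cvtColor(im,cv2.COLOR_BGR2HSV)
# bare board: hue/sat differs
g=cv2.GaussianBlur(hsv,(3,3),0)
P=lambda a,z: ray(c,255+(a[0]+.5)/3-.5,205+(a[1]+.5)/3-.5,z)
t1,t2=P((243,145),.003),P((259,232),.003); h1,h2=P((38,180),.026),P((57,268),.026)
b1,b2=P((318,82),.036),P((333,310),.036); i1,i2=P((408,78),.036),P((425,307),.036)
f1,f2=P((691,54),.062),P((717,290),.062)
r1=P((413,67),.062); r2=P((430,303),.062)
for n,v in dict(t1=t1,t2=t2,h1=h1,h2=h2,b1=b1,b2=b2,i1=i1,i2=i2,f1=f1,f2=f2,r1=r1,r2=r2).items(): print(n,v.round(4))
tip=(t1+t2)/2; heel=(h1+h2)/2; bo=(b1+b2)/2; bf=(f1+f2)/2
D=lambda a,b:np.linalg.norm((a-b)[:2])
print("wedge len,w",D(tip,heel),D(t1,t2),D(h1,h2),"tray len,w",D(bo,bf),D(b1,b2),D(f1,f2))
ang=lambda d:np.degrees(np.arctan2(d[1],d[0]))
print("wedge x ang",ang(heel-tip),"by width",ang(t1-t2)+90,ang(h1-h2)+90,"tray x ang",ang(bo-bf),"by width",ang(b1-b2)+90,ang(f1-f2)+90,ang(r1-f1),ang(r2-f2))
print(tip,heel,bo,bf)
# tray x axis unit
E
sed -n 1,5p /dev/null
```

```text
t1 [ 0.5286 -0.0334  0.003 ]
t2 [ 0.4738 -0.0442  0.003 ]
h1 [0.5016 0.0927 0.026 ]
h2 [0.4479 0.079  0.026 ]
b1 [ 0.5638 -0.0786  0.036 ]
b2 [ 0.4253 -0.0883  0.036 ]
i1 [ 0.5672 -0.1338  0.036 ]
i2 [ 0.4281 -0.1431  0.036 ]
f1 [ 0.5794 -0.2989  0.062 ]
f2 [ 0.4401 -0.3083  0.062 ]
r1 [ 0.5689 -0.1336  0.062 ]
r2 [ 0.4296 -0.1426  0.062 ]
wedge len,w 0.12743290161777776 0.05591132652818037 0.0553939353200856 tray len,w 0.2206784018153866 0.1388019808872105 0.1396033358917237
wedge x ang 101.99515756685281 by width 101.13610219373409 104.31167836648643 tray x ang 93.9398088817288 by width 93.99026588519257 93.88185053231643 93.61829498577804 93.6061678906667
[ 0.50120381 -0.03876368  0.003     ] [0.47471956 0.08588675 0.026     ] [ 0.49455452 -0.0834529   0.036     ] [ 0.50971699 -0.30360979  0.062     ]
```

```bash
cat >> h.py <<'E'
dg=np.radians
TA=93.85; e=np.array([np.cos(dg(TA)),np.sin(dg(TA))]); p=np.array([np.sin(dg(TA)),-np.cos(dg(TA))])
bo=np.array([.4946,-.0835])          # outer board edge centre
def W(s,l,z): return list(bo+e*s+p*l)+[z]   # s outward of board edge, l lateral
def co(P): d=np.array(P)[:2]-bo; return d@e,d@p
E
python3 - <<'E'
from rig import *
from h import *
print(read_tool_rot(),read_force())
heel=np.array([.4745,.088]); a=np.array([np.cos(dg(102)),np.sin(dg(102))])
s0=heel+a*.025
for y in (102,-78):
    print(y,inverse_kinematics([*s0,.1],[180,0,y]), inverse_kinematics(W(-.027,0,.1),[180,0,y-8.15]))
print(s0,co(heel),co([.5012,-.0388]))
E
```

```text
[-1.79906170e+02  1.28465984e-03  1.66143925e+02] [-0.86010489 -0.07362963  0.04468583]
102 [-27.31796848  34.49410389  15.40391185 119.84652448 -18.75000472
  27.90327756  14.17439597] [ -0.82988896  35.89832753  15.21459389 115.9495332  -17.74683684
  30.32013485  30.88810668]
-78 [  1.24828373  35.59079188 -26.46617484 119.04588305  29.52550053
  31.75713837 145.4939791 ] [ 26.78374288  36.97882998 -25.96179749 115.1604406   28.10187096
  33.98911712 165.49753692]
[0.46930221 0.11245369] (np.float64(0.1724625748552787), np.float64(-0.008539336876326156)) (np.float64(0.04415596893113337), np.float64(0.009586470036086533))
```

```bash
python3 - <<'E'
from rig import *
from h import *
close_gripper(20)
heel=np.array([.4745,.088]); a=np.array([np.cos(dg(102)),np.sin(dg(102))])
s0=heel+a*.03
move_pose([*s0,.1],[180,0,102]); move_linear([*s0,.02]); print(read_clock(),read_force())
move_linear([*(heel+a*.009),.02],vel=.06); print(read_force())
n=3
for i in range(1,n+1):
    f=i/n; y=102+(TA-102)*f; s=.1725-.045*f; l=-.0085*(1-f)
    ax=np.array([np.cos(dg(y)),np.sin(dg(y))])
    P=np.array(W(s,l,.02)); P[:2]+=ax*.008
    hit=move_linear(list(P),[180,0,y],vel=.04,contact_N=6); print(hit,read_force().round(2) if hasattr(read_force(),'round') else read_force(),co(read_ee_pos()))
print(read_clock())
im=capture("top"); cv2.imwrite("pics/top1.png",cv2.resize(im[205:330,235:435,::-1],None,fx=4,fy=4,interpolation=cv2.INTER_CUBIC))
E
```

```text
4.3917 [0.48331919 0.54441855 0.16176214]
[-0.16277548 -0.7539143  -0.13530241]
False [ 0.2   0.63 -0.5 ] (np.float64(0.1651201052423422), np.float64(-0.0064484622467544245))
False [-0.25 -0.67 -0.52] (np.float64(0.15009277218304504), np.float64(-0.0032081802402920603))
False [0.27 0.03 0.62] (np.float64(0.13510378566597314), np.float64(2.6130021813937018e-05))
6.5167
```

View pics/top1.png

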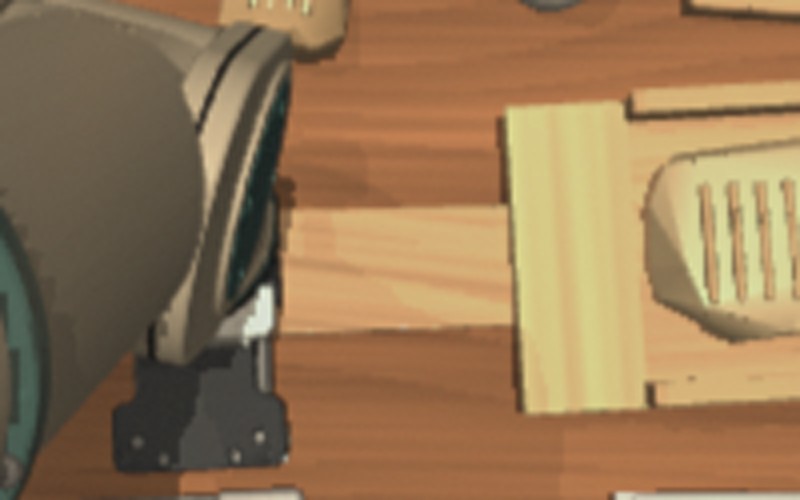

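The wedge is aligned (sides from 290,210 to 510,207 and from 275,333 to 515,325) and centred on the board to within about 3 mm, with its thin edge just under it. Next: a slow push until the force rises.

```bash
python3 - <<'E'
from rig import *
from h import *
F=lambda k=8: np.mean([read_force() for _ in range(k)],0).round(2)
print(F(),read_clock())
print(move_linear(W(.119,0,.02),[180,0,TA],vel=.03,contact_N=5),F(),co(read_ee_pos()))
hit=move_linear(W(.062,0,.02),vel=.012,contact_N=5.5)
print(hit,F(),co(read_ee_pos()),read_ee_pos(),read_clock())
hold(.3); print(F(),co(read_ee_pos()))
im=capture("top"); cv2.imwrite("pics/top2.png",cv2.resize(im[205:330,235:435,::-1],None,fx=4,fy=4,interpolation=cv2.INTER_CUBIC))
im=capture("scene"); cv2.imwrite("pics/scene2.png",cv2.resize(im[200:360,130:370,::-1],None,fx=3,fy=3,interpolation=cv2.INTER_CUBIC))
E
```

```text
[0.59 0.36 0.31] 6.5667
False [-0.01 -0.54 -0.06] (np.float64(0.11878536534979657), np.float64(6.533547755474371e-05))
True [ 0.24 -0.64  0.26] (np.float64(0.09467576187308221), np.float64(-0.00030369268219058564)) [0.48794002 0.01094171 0.01977607] 9.6
[ 0.28 -0.38 -0.17] (np.float64(0.09509531763758976), np.float64(-0.0006723663183612286))
```

View pics/scene2.png

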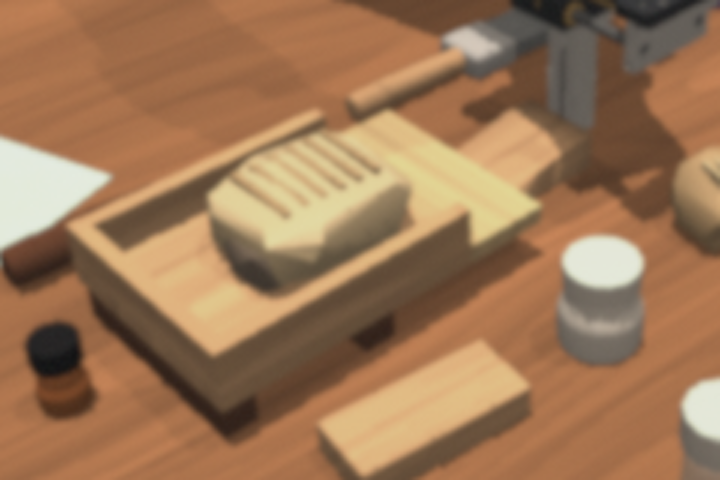

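The scene view shows the wedge under the bare end (crop 500,150), the finger at its heel (575,90) and the tray looking level. The arm eased off after the stop, so I'll push once more to confirm it is seated.

```bash
python3 - <<'E'
from rig import *
from h import *
F=lambda k=8: np.mean([read_force() for _ in range(k)],0).round(2)
for N in (4,7):
    hit=move_linear(W(.088,0,.02),vel=.006,contact_N=N)
    print(hit,F(3),co(read_ee_pos()),read_clock())
hold(.2); print(F(),co(read_ee_pos()))
def edge(f,crop=None):
    im=f
    hsv=cv2.cvtColor(im,cv2.COLOR_BGR2HSV); return hsv
im=capture("top")[:,:,::-1].copy(); cv2.imwrite("pics/top3f.png",im)
a=cv2.imread("pics/top0.png")
# tray shift: phase correlation on the fossil/rim region before vs now
A=cv2.cvtColor(a,cv2.COLOR_BGR2GRAY)[215:312,385:500].astype(np.float32);B=cv2.cvtColor(im,cv2.COLOR_BGR2GRAY)[215:312,385:500].astype(np.float32)
print(cv2.phaseCorrelate(A,B,cv2.createHanningWindow(A.shape[::-1],cv2.CV_32F)))
E
```

```text
True [-0.56  0.56  0.77] (np.float64(0.09467614184063668), np.float64(-0.0008101768942099363)) 10.5417
True [-0.29  0.33 -0.29] (np.float64(0.094677438147263), np.float64(-0.0015114141334942174)) 11.15
[-0.01  0.03 -0.51] (np.float64(0.09490289073617483), np.float64(-0.001884745937177191))
((-0.01200088585769521, -0.0208939640028305), 0.9941925741831461)
```

It stops at the same place at 4, 5.5 and 7 N, and the tray has not moved. Next I retreat and press.

```bash
python3 - <<'E'
from rig import *
from h import *
F=lambda k=10: np.mean([(hold(.01),read_force())[1] for _ in range(k)],0).round(2)
move_linear(W(.125,0,.02),vel=.08); move_linear(W(.125,0,.09),vel=.15); move_linear(W(-.0275,0,.09),vel=.15)
f0=F(); print("bias",f0,read_clock())
move_linear(W(-.0275,0,.056),vel=.1)
print(move_linear(W(-.0275,0,.036),vel=.01,contact_N=3)); z=read_ee_pos()[2]; print("contact z",z,F())
zc=z
for i in range(30):
    zc-=.0003; move_linear(W(-.0275,0,zc),vel=.006); f=F()
    print(round(zc,4),read_ee_pos()[2].round(4),f)
    if f[2]-f0[2]>12 or zc<.045: break
hold(.5); print(F(),read_ee_pos(),read_clock())
im=capture("scene"); cv2.imwrite("pics/scene4.png",cv2.resize(im[200:360,130:370,::-1],None,fx=3,fy=3,interpolation=cv2.INTER_CUBIC))
E
```

```text
bias [0.21 0.03 0.01] 13.7917
True
contact z 0.05030882620473736 [-0.27  0.1   5.36]
0.05 0.0503 [-1.12  0.32  6.11]
0.0497 0.0503 [-1.62  0.09  8.49]
0.0494 0.0502 [-1.86  0.73 11.4 ]
0.0491 0.0502 [-2.55  1.02 14.55]
[-2.59  0.88 14.14] [ 0.49649763 -0.11093181  0.05018435] 17.15
```

View pics/scene4.png

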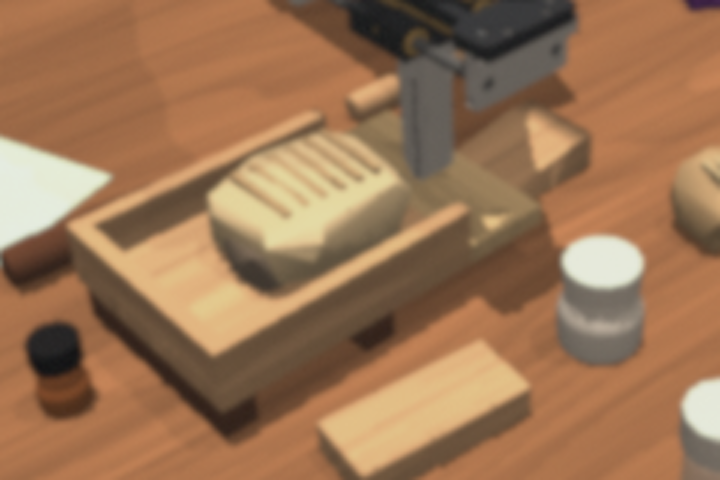

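The scene view shows the closed fingertips pressing on the bare board (crop 427,170), clear of the fossil, with the wedge in place (540,140). The press holds at 14 N and the board gives only 0.1 mm, with its top at about 36.2 mm, which is level.

```bash
python3 - <<'E'
from rig import *
print(read_force()); print(finish_job())
E
```

```text
[-2.75172517  0.6347303  13.92451244]
the job is handed in; nothing more can be done
None
```

The wedge is seated under the end foot and the tray sits level. I handed the job in at about 17 s while holding a 14 N press on the bare board, which gave only about 0.1 mm.

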